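# Seat the module, power up and start the test

### The arm

A 6-joint arm with a two-finger parallel gripper is mounted at the origin on the work surface. World frame = base frame: x ahead of the robot, y to its left, z up, the work surface at z = 0. Lengths are in mm, angles in rad, forces in N, time in s.
With the tool pointing down it reaches from about 350 to 875 mm from the base axis. Payload 4.2 kg.
Tool frame: the origin (TCP) lies at the very end of the fingers, on their centre line; the grasp point (between the pads) lies 19 mm behind it; z points along the fingers, y is the line along which they close (so a half turn about z gives the same grasp; the last joint's range is limited). The gripper opens to 85 mm and grips with 20 to 120 N. Pads are 22 mm wide; open, the fingers measure 114 mm over their backs; the gripper's body (76 mm by 85 mm) begins 54 mm behind the grasp point. The pads swing forward as they close: fully open they stand 13 mm farther back than shut.
Start: joints at [-0.919, 0.385, 0.008, 0, -1.194, -0.259], TCP at [239.249, -577.373, 209.612] pointing down, gripper open.
Joint ranges: [-3.14, 3.14], [-1.21, 2.06], [-1.07, 1.41], [-3.16, 2.05], [-2.99, -0.16], [-3.1, 3.1]. Speed limits (rad/s): [2.79, 2.79, 3.14, 3.14, 3.14, 3.14].

### API

Orientations are given as a unit quaternion [x, y, z, w].
In Python, from bench import monitor, get_image, camera_info, job_done gives the robot as it stands.
- The arm moves only by the tool send_rows, never from a script. Its argument "series" is a list of rows, each a list of 3 entries, a list of its own where there are three numbers: the shift along the tool's x, y, z in mm, then the turn, a rotation vector about the tool's x, y, z in rad, then the finger opening in mm, from 0 to 85.4. A call has 1 to 8 rows; each row shifts and turns the commanded pose from where the row before left it, along the tool's axes as they then stand; what a row does not reach is not made up. A row lasts 1/10 s, in which the tool goes at most 50 mm and 8.59 degrees, less where a joint would pass 70% of its speed; a pose out of reach is approached as far as the arm can. A call with a gripper value outside its range is refused whole. The fingers move at their own pace and stop on an object; the grip force is fixed at half the most. Time passes only in rows, so rows that do not move let the fingers close. It gives the time, the measured TCP pose, the force, the opening and the grip force at its end, in the units of the state.
- monitor.read_state(): the state, without advancing time (a new reading comes with each control period).
- get_image(name): name is "scene" or "top"; returns the picture (384x512x3 uint8, red, green, blue); there is no depth.
- camera_info(name): a dict with "intrinsics" (3x3 intrinsics, pixels), "dist_coeffs" ([k1, k2, p1, p2, k3] as OpenCV has them; the pictures are not rectified), "R" (3x3) and "t" (3): a world point X has camera coordinates R X + t. Camera axes: x right, y down, z forward; pixel columns grow to the right and rows downward; lengths in mm; the calibration is good to about 2 mm. A picture is of the moment at which its call begins. camera_info takes no time and is no camera call.
- job_done(): hands the job in; it is judged then, once.
The state is a dict: "clock": time; "joints": joint angles; "joint_vel": joint speeds; "joint_efforts": joint torques, N m; "position": TCP position; "ee_rot": TCP orientation; "contact_force": force on the tool from outside, world axes, zero at the start; "wrist_torque": the same for the moment, N m; "gripper_width": finger opening in mm; "grasp_force": force on a finger pad.
Only numpy, scipy, OpenCV 4.12 (cv2) and the standard library are available. Lean on these libraries where they do the work, as an engineer would, in place of code of your own. Each camera call takes 0.05 s, during which the arm holds its last target. There are 200 camera calls.

### The job

Get the bench test running: push the plug-in module that stands proud of the finned carrier straight down until it is fully home, level with its two neighbours; then press the raised end of the big rocker switch fully down, so that it stays over; then press the round button all the way in and let it come back out. Keep that order, do not press the square key beside the round button, do not pull the module up, and leave the mug, the spare module and the bracket where they are.

Things in the scene. Friction and masses are not known exactly. Their poses are not given: they have to be found in the camera images.
- carrier: finned aluminium carrier fixed to the desk, black-topped, 120 (x) x 137 (y) x 60 mm high. Origin: centre of its underside; z up. Three plug-in modules stand in it at y = -40, 0 and +40 mm, each with an aluminium cap 96 (x) x 26 (y) x 8 mm thick, 14 mm between caps. The two seated caps have their tops 68 mm above the desk; the third stands proud, in any of the three places
- card_top (a point): centre of the top face of the cap (96 x 26 mm, long along its x axis) of the module that stands proud; it moves with the module. z up. 68 mm above the desk when home, 86 to 92 mm at the start
- card (a joint): how far that module has been pushed in, m: 0 to 0.006 at the start, 0.024 fully home (a hard stop); negative if pulled up. It slides vertically with about 7 N of friction and stays where it is left
- switch_box: grey box fixed to the desk, turned any way round, 105 (x) x 85 (y) x 40 mm high, with a white rocker paddle in a black frame on top. Origin: centre of its underside; z up. The paddle, 62 (x) x 36 (y) x 8 mm, rocks about an axis along the box's y, 50 mm above the desk, over its centre; at the start the +x end (with three ribs) is raised, top 62 mm high, and the -x end low
- rocker_press (a point): point on the upper face of the rocker paddle, 21 mm from its axis towards the end raised at the start; it moves with the paddle: about 60 mm above the desk at the start, 50 mm when that end is fully down
- rocker (a joint): rocker angle, rad: 0 to 0.05 at the start, 0.5 when the end with the ribs is fully down (a hard stop). It turns against about 0.09 N m of friction, that is about 5 N at rocker_press, and stays where it is left
- button_box: grey button box fixed to the desk, 90 (x) x 145 (y) x 35 mm high, with two spring push buttons of the same grey: a round one, 32 mm across, at y = +34 mm, and a square one, 32 x 32 mm, at y = -34 mm. Origin: centre of its underside; z up. The box may be turned any way round
- start_top (a point): centre of the top face of the round button, 49 mm above the desk when out, 43 mm when pressed fully in
- start (a joint): how far the round button is pressed in, m: 0 out, 0.006 fully in (a hard stop). The spring takes about 1.5 N at first, 5 N when fully in, and pushes it back out when let go
- stop_top (a point): centre of the top face of the square key, 49 mm above the desk; not to be pressed
- stop (a joint): how far the square key is pressed in, m: 0 out, 0.006 fully in; same spring as the round button
- mug: loose white mug, 80 mm across, 95 mm high, handle at its +y; origin at the centre of its underside
- spare: loose spare module standing upright on its foot, 96 (x) x 26 (y) x 58 mm high; origin at the centre of its underside
- bracket: loose aluminium angle bracket, foot 70 (x) x 50 (y) x 4 mm with an upright flange 50 mm high along its +x edge; origin at the centre of its underside

How it is judged (in metres and radians):
On the way, in this order (a step that is already met when the one before it is completed fails the run):
1. the proud module is pushed fully home (value of joint card above 0.022 m), for 0.1 s.
2. the raised end of the rocker is pressed fully down (value of joint rocker above 0.43 rad), for 0.1 s.
3. the round button is pressed in (value of joint start above 0.0045 m), for 0.05 s.
At the end, for the whole second after the job is handed in: the module is within 2 mm of fully home, the rocker is within 0.07 rad of its far stop, the round button and the square key are out (within 1.5 mm) (value of joint card above 0.022 m and value of joint rocker above 0.43 rad and value of joint each of start, stop below 0.0015 m); the robot touches nothing.
It fails at once if the rocker is switched over before the module is home (value of joint rocker above 0.25 rad and value of joint card below 0.0218 m).
It fails at once if the round button is pressed before the rocker is over (value of joint start above 0.003 m and value of joint rocker below 0.42 rad).
It fails at once if the square key is pressed (value of joint stop above 0.003 m).
It fails at once if the module is pulled up (value of joint card below -0.003 m).
It fails at once if the mug, the spare module or the bracket is moved or lifted (more than 20 mm) or tipped over (distance of any of mug, spare, bracket from where it was at the start of the episode above 0.02 m or angle between any of mug, spare, bracket's own z axis and vertical above 0.4 rad).
It also fails if it takes over 51 s, if anything falls off the work surface, if the arm or the gripper's body presses on something with over 40 N, if the wrist force passes 120 N, or if a joint passes its speed limit or range.

## Working session

There is one attempt and no reset: what is moved stays moved. The work goes in short steps, Python scripts to look and compute and a tool call to move; the robot and the scene stay as the last step left them, time stands still between calls to the robot, and variables do not carry over. Pictures are saved under pics/ and viewed, at most 10 in all, crops included, and the job is handed in when it is done.

Besides the shell and the picture viewer there is one more tool, called after ">>>" in YAML: its name, and indented under it one key for each argument. send_rows: Moves the arm, as the interface text tells. Its arguments: {"type":"object","properties":{"series":{"type":"array"}},"required":["series"]}

```bash
mkdir -p pics; python3 - <<'E'
from bench import *
import cv2,numpy as np
for n in("scene","top"):
    i=get_image(n); cv2.imwrite(f"pics/{n}0.png",i[:,:,::-1])
    c=camera_info(n); print(n,np.round(c["intrinsics"],1).tolist(),c["dist_coeffs"],np.round(c["R"],3).tolist(),np.round(c["t"],1))
s=monitor.read_state();print(s)
E
```

```text
scene [[425.0, 0.0, 262.0], [0.0, 425.0, 193.1], [0.0, 0.0, 1.0]] [-0.11933493  0.          0.          0.          0.        ] [[-0.751, 0.66, -0.006], [0.549, 0.62, -0.56], [-0.366, -0.424, -0.828]] [ 477.7 -265.2 1283.6]
top [[368.2, 0.0, 260.4], [0.0, 368.2, 186.4], [0.0, 0.0, 1.0]] [-0.1221691  0.         0.         0.         0.       ] [[0.01, -1.0, 0.03], [-0.983, -0.016, -0.183], [0.183, -0.027, -0.983]] [-33.6 611.9 708.7]
{'clock': 0.1, 'joints': array([-9.19394024e-01,  3.85481592e-01,  6.77152976e-03, -4.07254644e-04,
       -1.19399430e+00, -2.58585829e-01]), 'joint_vel': array([ 3.40889977e-06, -1.04501635e-03,  3.47310714e-03,  3.06124143e-03,
        1.27188157e-03,  1.52132128e-04]), 'joint_efforts': array([ 7.81316703e-04, -3.93321705e+01,  1.88930547e+01,  4.19788152e+00,
       -2.58915330e-03,  5.46803349e-06]), 'position': array([ 239.03279464, -576.88418328,  208.63749733]), 'ee_rot': array([-1.95074136e-01,  9.80788018e-01,  9.40133751e-04, -2.49234004e-04]), 'contact_force': array([ 0.11243765,  0.80653651, -0.6571257 ]), 'wrist_torque': array([ 0.0183715 , -0.03733411, -0.00405132]), 'grasp_force': 0.0, 'gripper_width': 85.08414082522363}
```

View pics/scene0.png

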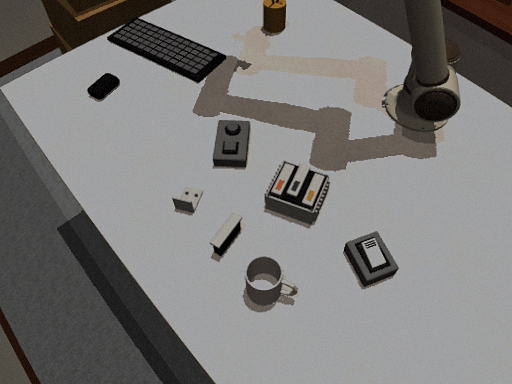

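View pics/top0.png

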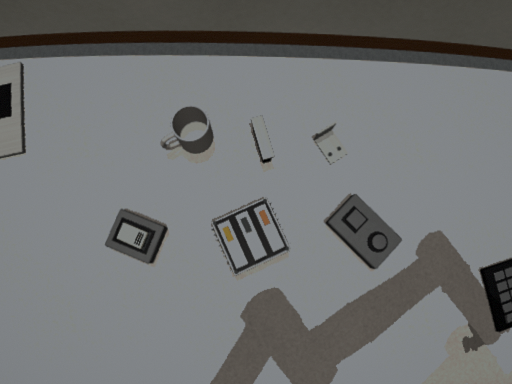

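The top view shows the switch box near (136,236), the carrier near (250,237), and the button box near (363,231) with the round button at about (377,241) and the square key at about (355,219). The mug, spare and bracket lie beyond them. I'll enlarge the crops next.

```bash
python3 - <<'E'
import cv2,numpy as np
t=cv2.imread("pics/top0.png");s=cv2.imread("pics/scene0.png")
def crop(i,u,v,w=50):
    c=i[v-w:v+w,u-w:u+w]; c=cv2.convertScaleAbs(c,alpha=1.3,beta=15)
    return cv2.resize(c,(266,266),interpolation=cv2.INTER_CUBIC)
r=np.vstack([np.hstack([crop(t,136,236),crop(t,250,237),crop(t,363,231)]),np.hstack([crop(s,371,258),crop(s,297,192),crop(s,232,143)])])
cv2.imwrite("pics/crops.png",r)
E
```

```text
(no output)
```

View pics/crops.png

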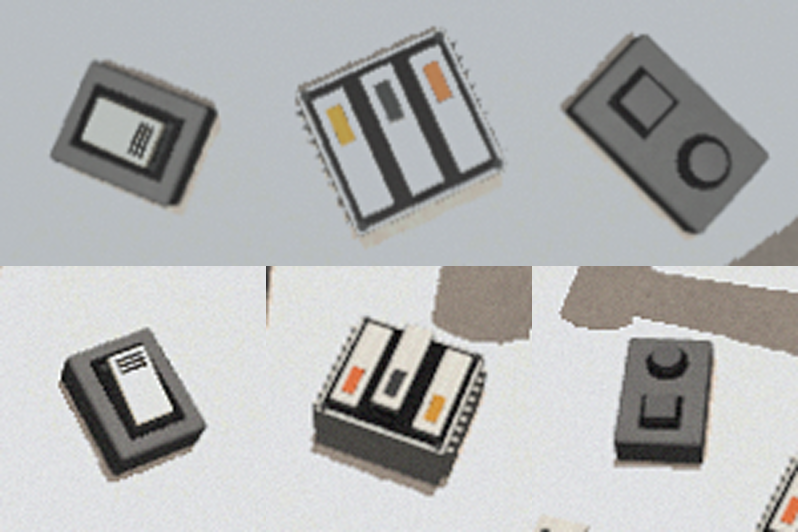

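```bash
cat > h.py <<'E'
import cv2,numpy as np
from bench import camera_info
def ray(cam,uv,z):
    c=camera_info(cam);K,D,R,t=[np.array(c[k],float) for k in("intrinsics","dist_coeffs","R","t")]
    n=cv2.undistortPoints(np.array(uv,float).reshape(-1,1,2),K,D).reshape(-1,2)
    d=np.c_[n,np.ones(len(n))]@R; o=-R.T@t
    return o+d*((z-o[2])/d[:,2])[:,None]
def region(img,seed,tol,f=4):
    g=cv2.resize(cv2.cvtColor(img,cv2.COLOR_BGR2GRAY),None,fx=f,fy=f,interpolation=cv2.INTER_CUBIC)
    m=np.zeros((g.shape[0]+2,g.shape[1]+2),np.uint8)
    s=(int(seed[0]*f),int(seed[1]*f))
    cv2.floodFill(g,m,s,255,tol,tol,cv2.FLOODFILL_FIXED_RANGE|4|(255<<8)|cv2.FLOODFILL_MASK_ONLY)
    c=max(cv2.findContours(m[1:-1,1:-1],cv2.RETR_EXTERNAL,cv2.CHAIN_APPROX_NONE)[0],key=cv2.contourArea)
    return (cv2.convexHull(c).reshape(-1,2)+.5)/f-.5
def rect(cam,img,seed,tol,z):
    P=ray(cam,region(img,seed,tol),z)[:,:2].astype(np.float32)
    return cv2.minAreaRect(P)
E
python3 - <<'E'
from h import *
im={n:cv2.imread(f"pics/{n}0.png") for n in("top","scene")}
k=2.66
o={"top":[(86,186,0,0),(200,187,266,0),(313,181,532,0)],"scene":[(321,208,0,266),(247,142,266,266),(182,93,532,266)]}
J=[("top",1,"capL",(370,180),70,68),("top",1,"capM",(410,140),70,86),("top",1,"capM",(410,140),70,92),("top",1,"capR",(470,140),70,68),
("top",0,"paddle",(105,135),70,56),("top",0,"switchtop",(75,140),28,40),
("top",2,"round",(710,160),28,49),("top",2,"square",(645,100),28,49),("top",2,"boxtop",(620,150),28,35),
("scene",1,"capL",(455,370),70,68),("scene",1,"capM",(410,355),70,86),("scene",1,"capM",(410,355),70,92),("scene",1,"capR",(370,345),70,68),
("scene",0,"paddle",(150,400),70,56),("scene",0,"switchtop",(95,350),28,40),
("scene",2,"round",(665,360),28,49),("scene",2,"square",(660,405),28,49),("scene",2,"boxtop",(695,420),28,35)]
for cam,b,n,p,tol,z in J:
    u0,v0,x0,y0=o[cam][b]; s=(u0+(p[0]-x0)/k,v0+(p[1]-y0)/k)
    g=cv2.cvtColor(im[cam],cv2.COLOR_BGR2GRAY)[int(s[1]),int(s[0])]
    c,w,a=rect(cam,im[cam],s,tol,z)
    print(cam,n,z,"grey",g,"c",np.round(c,1),"size",np.round(w,1),"ang",round(a,1))
E
```

```text
top capL 68 grey 134 c [493.1  30. ] size [97.6 27.3] ang 25.3
top capM 86 grey 134 c [510.   -6.3] size [97.3 27.4] ang 25.3
top capM 92 grey 134 c [509.7  -6.3] size [96.5 27.2] ang 25.3
top capR 68 grey 134 c [527.  -42.3] size [97.6 27.4] ang 25.2
top paddle 56 grey 133 c [506.9 237.5] size [58.2 37.3] ang 68.8
top switchtop 40 grey 15 c [507.4 238.7] size [79.7 53.1] ang 69.5
top round 49 grey 73 c [ 500.5 -275.5] size [30.9 30.9] ang 59.5
top square 49 grey 77 c [ 547.8 -227. ] size [31.3 30.8] ang 45.0
top boxtop 35 grey 77 c [ 524.7 -246. ] size [153.   96.9] ang 45.2
scene capL 68 grey 158 c [497.1  31. ] size [96.7 26.6] ang 25.2
scene capM 86 grey 151 c [ 427.3 -152.1] size [1134.2 1531.9] ang 1.2
scene capM 92 grey 151 c [ 431.2 -148.1] size [1126.  1520.9] ang 1.2
scene capR 68 grey 156 c [531.2 -41.1] size [96.5 26.4] ang 25.2
scene paddle 56 grey 162 c [511.7 239.6] size [68.2 36.3] ang 64.0
scene switchtop 40 grey 84 c [522.8 242.5] size [119.5 102.7] ang 69.1
scene round 49 grey 71 c [ 544.9 -227.8] size [169.   91.2] ang 45.6
scene square 49 grey 75 c [ 545.1 -227.6] size [169.9  91.4] ang 45.6
scene boxtop 35 grey 79 c [ 538.2 -237.6] size [174.   93.6] ang 45.4
```

All the measurements hold up:
- The middle module is the proud one. Its cap measures 97 x 27 mm and sits midway between its neighbours.
- Round and square buttons are 67.7 mm apart, against 68 nominal.
- The two views agree to about 4 mm, so I'll average them.

Moving now, with the gripper closed.

>>> send_rows:
  series:
    - [[-29.4,26.5,1.9],[0,0,0],0]
    - [[-29.4,26.5,1.9],[0,0,0],0]
    - [[-29.4,26.5,1.9],[0,0,0],0]
    - [[-29.4,26.5,1.9],[0,0,0],0]
    - [[-29.4,26.5,1.9],[0,0,0],0]
    - [[-29.4,26.5,1.9],[0,0,0],0]
    - [[-29.4,26.5,1.9],[0,0,0],0]
    - [[-29.4,26.5,1.9],[0,0,0],0]

```text
clock: 0.9
position: [375.5, -289.8, 194.1]
ee_rot: [-0.195, 0.981, 0.0, -0.0]
contact_force: [0.8, -0.7, -0.1]
gripper_width: -0.2
grasp_force: 0.0
```

>>> send_rows:
  series:
    - [[-29.4,26.5,1.9],[0,0,0],0]
    - [[-29.4,26.5,1.9],[0,0,0],0]
    - [[-29.4,26.5,1.9],[0,0,0],0]
    - [[-29.4,26.5,1.9],[0,0,0],0]
    - [[-29.4,26.5,1.9],[0,0,0],0]
    - [[-29.4,26.5,1.9],[0,0,0],0]
    - [[-29.4,26.5,1.9],[0,0,0],0]
    - [[-29.4,26.5,1.9],[0,0,0],0]

```text
clock: 1.7
position: [511.6, -4.0, 178.9]
ee_rot: [-0.195, 0.981, 0.0, -0.0]
contact_force: [0.8, -1.3, 0.0]
gripper_width: -0.0
grasp_force: 0.0
```

>>> send_rows:
  series:
    - [[0,0,0],[0,0,0],0]
    - [[0,0,0],[0,0,0],0]
    - [[0,0,0],[0,0,0],0]

```text
clock: 2.0
position: [510.9, -6.1, 178.9]
ee_rot: [-0.195, 0.981, -0.0, -0.001]
contact_force: [-0.2, -0.2, -0.2]
gripper_width: -0.3
grasp_force: 0.0
```

>>> send_rows:
  series:
    - [[0,0,20],[0,0,0],0]
    - [[0,0,20],[0,0,0],0]
    - [[0,0,20],[0,0,0],0]
    - [[0,0,10],[0,0,0],0]
    - [[0,0,8],[0,0,0],0]
    - [[0,0,0],[0,0,0],0]

```text
clock: 2.6
position: [511.0, -6.2, 100.6]
ee_rot: [-0.195, 0.981, -0.0, -0.001]
contact_force: [-0.2, -0.4, -0.2]
gripper_width: 0.3
grasp_force: 0.0
```

>>> send_rows:
  series:
    - [[0,0,3],[0,0,0],0]
    - [[0,0,3],[0,0,0],0]
    - [[0,0,3],[0,0,0],0]
    - [[0,0,3],[0,0,0],0]
    - [[0,0,3],[0,0,0],0]
    - [[0,0,3],[0,0,0],0]

```text
clock: 3.2
position: [511.5, -5.6, 83.0]
ee_rot: [-0.195, 0.981, 0.0, 0.0]
contact_force: [-1.1, -0.0, 0.2]
gripper_width: -0.1
grasp_force: 0.0
```

```bash
python3 - <<'E'
from bench import *
import cv2,numpy as np
t=get_image("top");s=get_image("scene");print(monitor.read_state()["contact_force"],monitor.read_state()["position"])
f=lambda i,u,v:cv2.resize(i[v-50:v+50,u-50:u+50,::-1],(400,400),interpolation=cv2.INTER_CUBIC)
cv2.imwrite("pics/c1.png",np.hstack([f(t,250,237),f(s,297,185)]))
E
```

```text
[ 0.62229009 -1.49554876 -0.10238007] [511.19085879  -5.65180203  82.7134044 ]
```

View pics/c1.png

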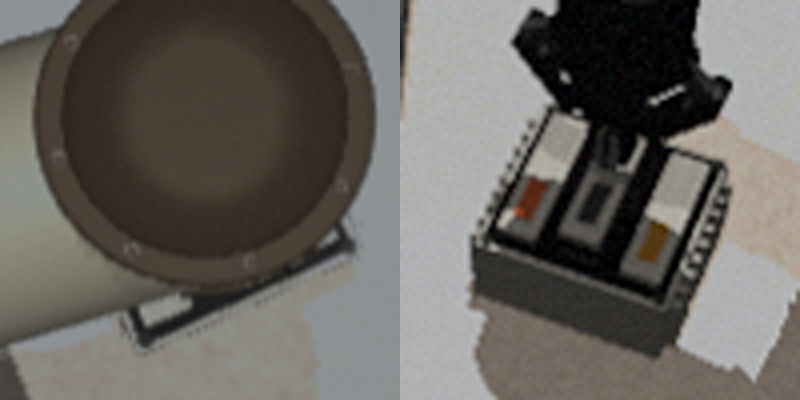

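The fingers are over the middle cap, which still looks raised, and there's no contact force yet. I'll keep going down in small steps.

>>> send_rows:
  series:
    - [[0,0,2],[0,0,0],0]
    - [[0,0,2],[0,0,0],0]

```text
clock: 3.5
position: [511.6, -5.6, 79.2]
ee_rot: [-0.195, 0.981, 0.0, 0.0]
contact_force: [0.1, 0.1, 1.1]
gripper_width: -0.0
grasp_force: 0.0
```

>>> send_rows:
  series:
    - [[0,0,2],[0,0,0],0]
    - [[0,0,2],[0,0,0],0]

```text
clock: 3.7
position: [511.5, -5.6, 75.1]
ee_rot: [-0.195, 0.981, -0.0, 0.0]
contact_force: [-0.2, 0.7, 0.1]
gripper_width: 0.1
grasp_force: 0.0
```

>>> send_rows:
  series:
    - [[0,0,2],[0,0,0],0]
    - [[0,0,2],[0,0,0],0]

```text
clock: 3.9
position: [511.5, -5.6, 71.0]
ee_rot: [-0.195, 0.981, -0.0, -0.0]
contact_force: [-0.1, 0.2, -0.2]
gripper_width: 0.0
grasp_force: 0.0
```

```bash
python3 - <<'E'
from bench import *
import cv2,numpy as np
s=get_image("scene");st=monitor.read_state();print(st["contact_force"],st["wrist_torque"],st["joint_efforts"])
s0=cv2.imread("pics/scene0.png")[:,:,::-1]
f=lambda i,u,v:cv2.resize(cv2.convertScaleAbs(i[v-35:v+35,u-35:u+35,::-1],alpha=1.5),(400,400),interpolation=cv2.INTER_CUBIC)
cv2.imwrite("pics/c2.png",np.hstack([f(s0,297,185),f(s,297,185)]))
E
```

```text
[ 0.16316743 -0.7347503  -0.49071684] [-0.00125009  0.00836306 -0.06295424] [ 4.08010371e-02 -3.31548178e+01  1.44855657e+01  3.24321672e+00
  2.55859271e-02  8.16668853e-05]
```

View pics/c2.png

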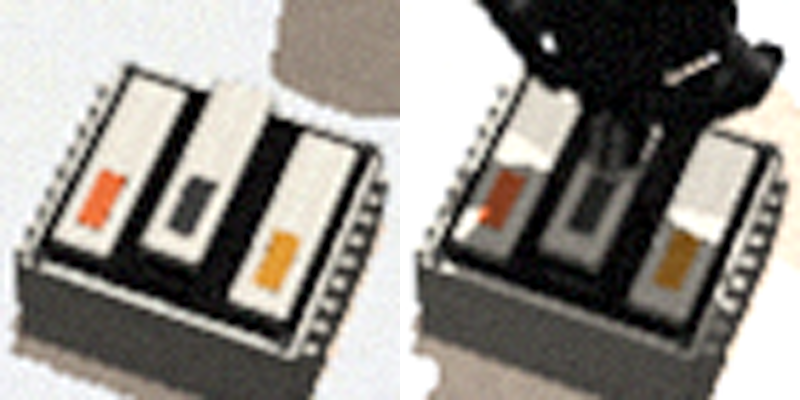

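```bash
python3 - <<'E'
from h import *
s0=cv2.imread("pics/scene0.png")
c=camera_info("scene");rv=cv2.Rodrigues(np.array(c["R"]))[0]
q=lambda X:cv2.projectPoints(np.array(X,float).reshape(-1,3),rv,np.array(c["t"]),c["intrinsics"],np.array(c["dist_coeffs"]))[0].reshape(-1,2)
X=[(511.3,-5.6,z) for z in(68,71,80,90)]
print(((q(X)-[262,150])*400/70).round(0))
# measured scene corners of the mid cap (crop px) -> rays at heights, and carrier-predicted centre
P=np.array([(140,240),(195,270),(215,80),(272,100)])*70/400+[262,150]
for z in(68,80,86,92): 
    Y=ray("scene",P,z); print(z,Y.mean(0).round(1),np.linalg.norm(Y[0]-Y[2]).round(1))
E
```

```text
[[208. 186.]
 [209. 181.]
 [210. 169.]
 [212. 155.]]
68 [506.4 -11.9  68. ] 92.9
80 [513.   -6.2  80. ] 91.6
86 [516.3  -3.3  86. ] 90.9
92 [ 5.196e+02 -5.000e-01  9.200e+01] 90.3
```

>>> send_rows:
  series:
    - [[0,0,2],[0,0,0],0]
    - [[0,0,0],[0,0,0],0]

```text
clock: 4.15
position: [511.4, -5.7, 69.0]
ee_rot: [-0.195, 0.981, 0.0, -0.0]
contact_force: [-0.4, 0.7, -0.2]
gripper_width: 0.2
grasp_force: 0.0
```

>>> send_rows:
  series:
    - [[0,0,2],[0,0,0],0]
    - [[0,0,0],[0,0,0],0]

```text
clock: 4.35
position: [511.3, -5.6, 67.0]
ee_rot: [-0.195, 0.981, 0.0, -0.0]
contact_force: [-0.6, -0.4, -0.8]
gripper_width: 0.1
grasp_force: 0.0
```

>>> send_rows:
  series:
    - [[0,0,2],[0,0,0],0]
    - [[0,0,0],[0,0,0],0]

```text
clock: 4.55
position: [511.3, -5.6, 65.0]
ee_rot: [-0.195, 0.981, 0.0, -0.0]
contact_force: [0.7, 0.5, 0.9]
gripper_width: 0.1
grasp_force: 0.0
```

>>> send_rows:
  series:
    - [[0,0,2],[0,0,0],0]
    - [[0,0,0],[0,0,0],0]

```text
clock: 4.75
position: [511.7, -5.6, 63.4]
ee_rot: [-0.195, 0.981, -0.0, 0.0]
contact_force: [-1.4, -0.1, 2.9]
gripper_width: -0.1
grasp_force: 1.2
```

```bash
python3 - <<'E'
from bench import *
import cv2,numpy as np
s=get_image("scene");st=monitor.read_state();print(st["position"],st["contact_force"],st["wrist_torque"],st["gripper_width"],st["joints"])
f=lambda i,u,v:cv2.resize(cv2.convertScaleAbs(i[v-35:v+35,u-35:u+35,::-1],alpha=2.2),(560,560),interpolation=cv2.INTER_CUBIC)
cv2.imwrite("pics/c3.png",f(s,297,180))
E
```

```text
[511.66732495  -5.59117092  63.43293164] [-0.8872008  -0.05572228  2.61905874] [-0.00171019  0.18864341 -0.03694078] -0.22229829894542505 [ 3.06741903e-01  3.56150075e-01 -4.59811109e-01  1.38516558e-04
 -7.54482661e-01 -1.48473869e+00]
```

View pics/c3.png

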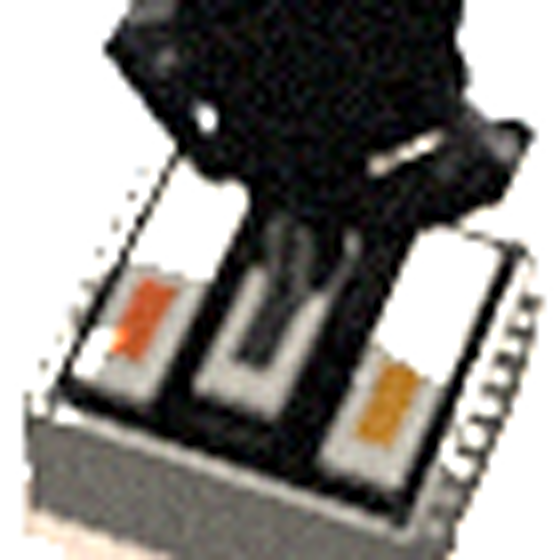

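Contact at last, at a reported z of about 63.5, with the tip over the middle cap's centre. So the tip seems to sit higher than reported. I'll push gently and watch for the ~7 N of sliding friction.

>>> send_rows:
  series:
    - [[0,0,1],[0,0,0],0]
    - [[0,0,1],[0,0,0],0]

```text
clock: 5.0
position: [511.7, -5.6, 61.8]
ee_rot: [-0.195, 0.981, -0.0, 0.0]
contact_force: [-1.2, 0.5, 4.7]
gripper_width: 0.0
grasp_force: 2.8
```

>>> send_rows:
  series:
    - [[0,0,1],[0,0,0],0]
    - [[0,0,1],[0,0,0],0]

```text
clock: 5.2
position: [511.7, -5.6, 59.8]
ee_rot: [-0.195, 0.981, -0.0, 0.0]
contact_force: [-2.1, 0.7, 6.5]
gripper_width: -0.1
grasp_force: 2.8
```

>>> send_rows:
  series:
    - [[0,0,1],[0,0,0],0]
    - [[0,0,1],[0,0,0],0]

```text
clock: 5.4
position: [511.7, -5.6, 57.8]
ee_rot: [-0.195, 0.981, -0.0, 0.0]
contact_force: [-1.2, 0.0, 5.6]
gripper_width: 0.3
grasp_force: 2.8
```

>>> send_rows:
  series:
    - [[0,0,1],[0,0,0],0]
    - [[0,0,1],[0,0,0],0]

```text
clock: 5.6
position: [511.7, -5.6, 55.7]
ee_rot: [-0.195, 0.981, -0.0, 0.0]
contact_force: [-1.0, 0.5, 5.8]
gripper_width: 0.3
grasp_force: 2.8
```

>>> send_rows:
  series:
    - [[0,0,1],[0,0,0],0]
    - [[0,0,1],[0,0,0],0]

```text
clock: 5.8
position: [511.7, -5.6, 53.7]
ee_rot: [-0.195, 0.981, -0.0, 0.0]
contact_force: [-1.8, 0.5, 6.4]
gripper_width: 0.1
grasp_force: 2.8
```

```bash
python3 - <<'E'
from bench import *
import cv2,numpy as np
s=get_image("scene")
f=lambda i,u,v:cv2.resize(cv2.convertScaleAbs(i[v-35:v+35,u-35:u+35,::-1],alpha=2.2),(560,560),interpolation=cv2.INTER_CUBIC)
cv2.imwrite("pics/c4.png",f(s,297,180))
E
```

```text
(no output)
```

View pics/c4.png

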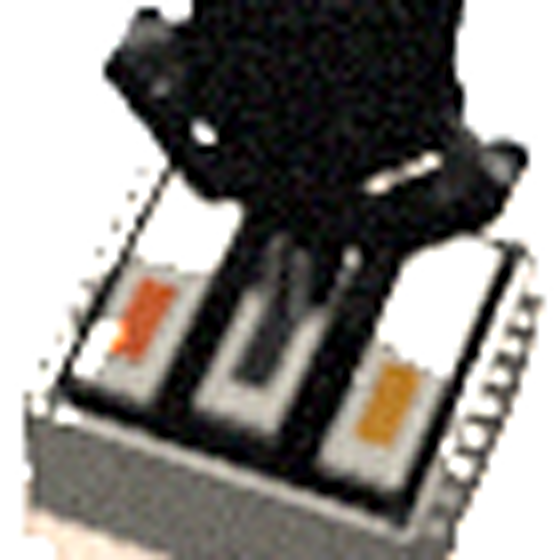

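The force is steady at about 6 N and the cap has visibly dropped, so the module is sliding. I'll go on to the hard stop.

>>> send_rows:
  series:
    - [[0,0,1],[0,0,0],0]
    - [[0,0,1],[0,0,0],0]
    - [[0,0,1],[0,0,0],0]
    - [[0,0,1],[0,0,0],0]

```text
clock: 6.25
position: [511.7, -5.6, 49.7]
ee_rot: [-0.195, 0.981, -0.0, 0.0]
contact_force: [-1.5, 0.7, 4.8]
gripper_width: 0.1
grasp_force: 2.8
```

>>> send_rows:
  series:
    - [[0,0,1],[0,0,0],0]
    - [[0,0,1],[0,0,0],0]
    - [[0,0,1],[0,0,0],0]

```text
clock: 6.55
position: [511.7, -5.6, 46.7]
ee_rot: [-0.195, 0.981, -0.0, 0.0]
contact_force: [-1.7, 0.5, 5.8]
gripper_width: 0.3
grasp_force: 2.8
```

>>> send_rows:
  series:
    - [[0,0,1],[0,0,0],0]
    - [[0,0,1],[0,0,0],0]

```text
clock: 6.75
position: [511.8, -5.6, 46.3]
ee_rot: [-0.196, 0.981, -0.0, 0.0]
contact_force: [-7.1, 1.6, 21.7]
gripper_width: -0.4
grasp_force: 11.0
```

Hard stop: 22 N at a reported z of 46.3. With the cap at 68 mm that puts the true tip about 22 mm above the reading. I'll hold, then lift.

>>> send_rows:
  series:
    - [[0,0,0.5],[0,0,0],0]
    - [[0,0,0],[0,0,0],0]
    - [[0,0,0],[0,0,0],0]
    - [[0,0,-5],[0,0,0],0]
    - [[0,0,-15],[0,0,0],0]
    - [[0,0,-30],[0,0,0],0]
    - [[0,0,-30],[0,0,0],0]
    - [[0,0,-20],[0,0,0],0]

```text
clock: 7.55
position: [512.3, -5.5, 145.5]
ee_rot: [-0.195, 0.981, 0.0, 0.001]
contact_force: [0.5, -1.3, -0.1]
gripper_width: 0.1
grasp_force: 0.0
```

>>> send_rows:
  series:
    - [[-12.6,35.2,0],[0,0,0],0]
    - [[-12.6,35.2,0],[0,0,0],0]
    - [[-12.6,35.2,0],[0,0,0],0]
    - [[-12.6,35.2,0],[0,0,0],0]
    - [[-12.6,35.2,0],[0,0,0],0]
    - [[-12.6,35.2,0],[0,0,0],0]
    - [[0,0,0],[0,0,-0.135],0]
    - [[0,0,0],[0,0,-0.135],0]

```text
clock: 8.35
position: [500.1, 219.8, 142.9]
ee_rot: [-0.329, 0.944, -0.0, -0.0]
contact_force: [0.3, 0.7, -0.2]
gripper_width: 0.1
grasp_force: 0.0
```

>>> send_rows:
  series:
    - [[0,0,0],[0,0,-0.135],0]
    - [[0,0,0],[0,0,-0.135],0]
    - [[0,0,0],[0,0,-0.135],0]
    - [[0,0,0],[0,0,-0.135],0]
    - [[0,0,20],[0,0,0],0]
    - [[0,0,20],[0,0,0],0]
    - [[0,0,10],[0,0,0],0]
    - [[0,0,0],[0,0,0],0]

```text
clock: 9.15
position: [499.6, 217.7, 91.9]
ee_rot: [-0.566, 0.825, -0.0, -0.002]
contact_force: [-1.4, -1.1, 0.0]
gripper_width: -0.3
grasp_force: 0.0
```

```bash
python3 - <<'E'
from bench import *
from h import *
s=get_image("scene");t=get_image("top");cv2.imwrite("pics/t5.png",t[:,:,::-1]);cv2.imwrite("pics/s5.png",s[:,:,::-1])
print(monitor.read_state()["position"])
f=lambda i,u,v:cv2.resize(cv2.convertScaleAbs(i[v-35:v+35,u-35:u+35,::-1],alpha=1.4),(400,400),interpolation=cv2.INTER_CUBIC)
cv2.imwrite("pics/c5.png",np.hstack([f(s,297,185),f(s,371,245)]))
E
```

```text
[500.95184757 218.65301649  94.02127209]
```

View pics/c5.png

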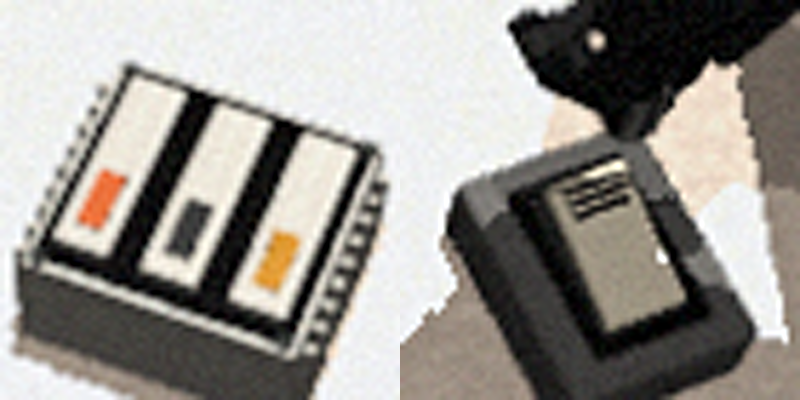

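The module is level with its neighbours. The tip is above and behind the ribbed end of the paddle in this view. I'll check its lateral position against the projection.

```bash
python3 - <<'E'
from h import *
c=camera_info("scene");rv=cv2.Rodrigues(np.array(c["R"]))[0]
q=lambda X:cv2.projectPoints(np.array(X,float).reshape(-1,3),rv,np.array(c["t"]),c["intrinsics"],np.array(c["dist_coeffs"]))[0].reshape(-1,2)
print(((q([(501,218.6,z) for z in(60,94,105,116)])-[336,210])*400/70).round(0))
# paddle corners seen in scene crop: raised end ~(140,180),(225,155); low end ~(208,335),(288,298)
g=lambda P,z:ray("scene",np.array(P)*70/400+[336,210],z).mean(0).round(1)
print("raised end",g([(145,182),(222,157)],62),"low end",g([(205,335),(288,298)],46))
E
```

```text
[[193. 184.]
 [211. 143.]
 [217. 130.]
 [224. 116.]]
raised end [499.9 212.1  62. ] low end [521.7 268.6  46. ]
```

>>> send_rows:
  series:
    - [[0,0,20],[0,0,0],0]
    - [[0,0,15],[0,0,0],0]
    - [[0,0,10],[0,0,0],0]
    - [[0,0,2],[0,0,0],0]
    - [[0,0,2],[0,0,0],0]
    - [[0,0,2],[0,0,0],0]
    - [[0,0,2],[0,0,0],0]

```text
clock: 9.95
position: [501.0, 218.7, 41.3]
ee_rot: [-0.566, 0.825, 0.0, 0.001]
contact_force: [-0.6, 0.5, 0.9]
gripper_width: -0.1
grasp_force: 0.0
```

>>> send_rows:
  series:
    - [[0,0,1],[0,0,0],0]
    - [[0,0,1],[0,0,0],0]
    - [[0,0,1],[0,0,0],0]
    - [[0,0,1],[0,0,0],0]
    - [[0,0,1],[0,0,0],0]

```text
clock: 10.45
position: [500.5, 218.1, 35.8]
ee_rot: [-0.566, 0.825, -0.0, -0.0]
contact_force: [0.1, -1.7, 3.2]
gripper_width: -0.4
grasp_force: 1.9
```

>>> send_rows:
  series:
    - [[0,0,1],[0,0,0],0]
    - [[0,0,1],[0,0,0],0]

```text
clock: 10.65
position: [500.4, 218.1, 33.6]
ee_rot: [-0.566, 0.825, -0.0, -0.0]
contact_force: [0.2, -2.1, 3.8]
gripper_width: -0.0
grasp_force: 2.1
```

>>> send_rows:
  series:
    - [[0,0,1],[0,0,0],0]
    - [[0,0,1],[0,0,0],0]

```text
clock: 10.85
position: [500.3, 217.8, 32.0]
ee_rot: [-0.566, 0.825, -0.0, -0.001]
contact_force: [-1.6, -5.1, 7.6]
gripper_width: -0.1
grasp_force: 4.3
```

>>> send_rows:
  series:
    - [[0,0,1],[0,0,0],0]
    - [[0,0,1],[0,0,0],0]

```text
clock: 11.05
position: [500.1, 217.5, 30.1]
ee_rot: [-0.566, 0.825, -0.0, -0.001]
contact_force: [-1.7, -4.8, 8.3]
gripper_width: 0.2
grasp_force: 4.4
```

>>> send_rows:
  series:
    - [[0,0,1],[0,0,0],0]

```text
clock: 11.15
position: [500.2, 217.4, 29.3]
ee_rot: [-0.566, 0.824, -0.0, -0.001]
contact_force: [-3.3, -5.1, 15.0]
gripper_width: 0.1
grasp_force: 8.1
```

>>> send_rows:
  series:
    - [[0,0,1],[0,0,0],0]
    - [[0,0,0],[0,0,0],0]

```text
clock: 11.35
position: [500.2, 217.4, 29.3]
ee_rot: [-0.566, 0.824, -0.001, -0.001]
contact_force: [-4.0, -5.8, 16.6]
gripper_width: 0.1
grasp_force: 8.3
```

>>> send_rows:
  series:
    - [[0,0,0.5],[0,0,0],0]
    - [[0,0,0],[0,0,0],0]

```text
clock: 11.55
position: [500.2, 217.5, 29.2]
ee_rot: [-0.566, 0.824, -0.001, -0.001]
contact_force: [-5.3, -5.3, 17.6]
gripper_width: 0.1
grasp_force: 9.6
```

Hard stop at a reported z of 29.2. Lifting and moving towards the round button.

>>> send_rows:
  series:
    - [[0,0,-5],[0,0,0],0]
    - [[0,0,-20],[0,0,0],0]
    - [[0,0,-40],[0,0,0],0]
    - [[0,0,-35],[0,0,0],0]
    - [[32.8,-12.8,0],[0,0,0],0]
    - [[32.8,-12.8,0],[0,0,0],0]
    - [[32.8,-12.8,0],[0,0,0],0]
    - [[32.8,-12.8,0],[0,0,0],0]

```text
clock: 12.35
position: [501.2, 77.2, 126.8]
ee_rot: [-0.566, 0.824, 0.0, 0.001]
contact_force: [0.6, -0.2, 0.5]
gripper_width: 0.0
grasp_force: 0.0
```

>>> send_rows:
  series:
    - [[32.8,-12.8,0],[0,0,0],0]
    - [[32.8,-12.8,0],[0,0,0],0]
    - [[32.8,-12.8,0],[0,0,0],0]
    - [[32.8,-12.8,0],[0,0,0],0]
    - [[32.8,-12.8,0],[0,0,0],0]
    - [[32.8,-12.8,0],[0,0,0],0]
    - [[32.8,-12.8,0],[0,0,0],0]
    - [[32.8,-12.8,0],[0,0,0],0]

```text
clock: 13.15
position: [502.7, -205.0, 126.6]
ee_rot: [-0.566, 0.825, 0.0, 0.001]
contact_force: [0.5, 1.0, -0.4]
gripper_width: 0.3
grasp_force: 0.0
```

>>> send_rows:
  series:
    - [[32.8,-12.8,0],[0,0,0],0]
    - [[32.8,-12.8,0],[0,0,0],0]
    - [[0,0,25],[0,0,0],0]
    - [[0,0,25],[0,0,0],0]
    - [[0,0,0],[0,0,0],0]
    - [[0,0,0],[0,0,0],0]

```text
clock: 13.75
position: [502.9, -274.4, 77.0]
ee_rot: [-0.566, 0.824, 0.0, -0.0]
contact_force: [-0.0, 0.7, 0.5]
gripper_width: -0.7
grasp_force: 0.0
```

```bash
python3 - <<'E'
from bench import *
from h import *
s=get_image("scene")
print(monitor.read_state()["position"])
f=lambda i,u,v:cv2.resize(cv2.convertScaleAbs(i[v-35:v+35,u-35:u+35,::-1],alpha=1.4),(400,400),interpolation=cv2.INTER_CUBIC)
cv2.imwrite("pics/c6.png",np.hstack([f(s,232,133),f(s,371,255)]))
E
```

```text
[ 503.6210755  -274.48101997   77.90988976]
```

View pics/c6.png

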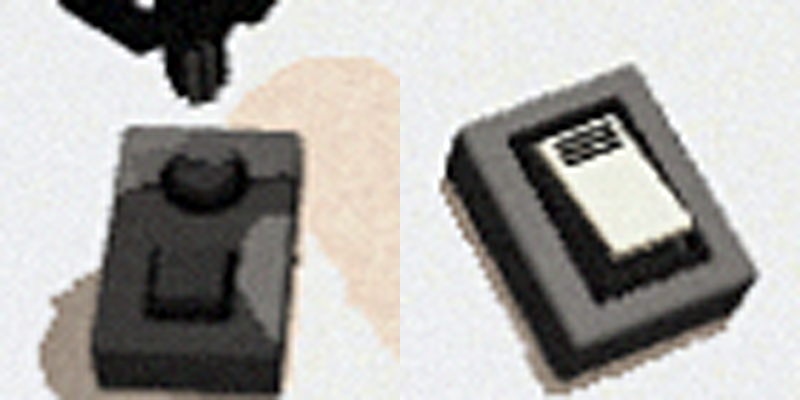

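The rocker is over (ribbed end low), and the tip stands above the round button. Pressing it now.

>>> send_rows:
  series:
    - [[0,0,20],[0,0,0],0]
    - [[0,0,15],[0,0,0],0]
    - [[0,0,8],[0,0,0],0]
    - [[0,0,2],[0,0,0],0]
    - [[0,0,2],[0,0,0],0]
    - [[0,0,2],[0,0,0],0]
    - [[0,0,1],[0,0,0],0]

```text
clock: 14.5
position: [503.0, -274.6, 27.7]
ee_rot: [-0.566, 0.825, -0.0, 0.0]
contact_force: [-0.5, -0.3, 0.1]
gripper_width: -0.1
grasp_force: 0.0
```

>>> send_rows:
  series:
    - [[0,0,1],[0,0,0],0]
    - [[0,0,1],[0,0,0],0]
    - [[0,0,1],[0,0,0],0]

```text
clock: 14.8
position: [502.9, -274.6, 24.6]
ee_rot: [-0.566, 0.824, -0.0, 0.0]
contact_force: [-0.5, 0.8, 3.3]
gripper_width: 0.1
grasp_force: 1.5
```

>>> send_rows:
  series:
    - [[0,0,1],[0,0,0],0]
    - [[0,0,1],[0,0,0],0]

```text
clock: 15.0
position: [502.9, -274.6, 22.6]
ee_rot: [-0.566, 0.824, -0.0, 0.0]
contact_force: [-0.0, 1.3, 4.0]
gripper_width: 0.0
grasp_force: 2.1
```

>>> send_rows:
  series:
    - [[0,0,1],[0,0,0],0]
    - [[0,0,1],[0,0,0],0]
    - [[0,0,0],[0,0,0],0]

```text
clock: 15.3
position: [502.9, -274.6, 21.3]
ee_rot: [-0.566, 0.824, -0.0, 0.0]
contact_force: [-1.1, 1.7, 9.5]
gripper_width: -0.2
grasp_force: 4.7
```

>>> send_rows:
  series:
    - [[0,0,0.5],[0,0,0],0]
    - [[0,0,0],[0,0,0],0]

```text
clock: 15.5
position: [503.0, -274.6, 21.3]
ee_rot: [-0.566, 0.824, -0.001, 0.0]
contact_force: [-2.8, 3.7, 12.0]
gripper_width: 0.1
grasp_force: 5.9
```

The button is on its stop: z is stuck at 21.3 and the force is past 5 N. Retreating.

>>> send_rows:
  series:
    - [[0,0,-5],[0,0,0],0]
    - [[0,0,-15],[0,0,0],0]
    - [[0,0,-30],[0,0,0],0]
    - [[0,0,-40],[0,0,0],0]
    - [[0,0,-20],[0,0,0],0]
    - [[0,0,0],[0,0,0],0]
    - [[0,0,0],[0,0,0],0]
    - [[0,0,0],[0,0,0],0]

```text
clock: 16.3
position: [501.3, -274.1, 127.9]
ee_rot: [-0.566, 0.825, 0.002, -0.001]
contact_force: [1.0, 0.6, 0.5]
gripper_width: -0.1
grasp_force: 0.0
```

```bash
python3 - <<'E'
from bench import *
s=monitor.read_state();print(s["position"],s["contact_force"]);print(job_done())
E
```

```text
[ 501.28916032 -274.09128584  127.86420641] [0.97195877 0.60733825 0.47344493]
the job is handed in; nothing more can be done
None
```

The job is handed in, with no verdict returned: pictures show the module level and the rocker over; the round button was pressed to its stop and released (seen by force only), and the arm finished clear at 16.3 s.

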